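# Shim the rocking comparator stand

### The job

The dial comparator stand rocks because one of its four feet is too short. With your fingertips, push the steel wedge along the bench, thin end first, under the short foot until the stand sits level on all its feet, and leave the wedge there. Do not lift or tip the wedge, do not touch the stand or shove it along, and leave the other parts where they are.

Things in the scene. Friction and masses are not known exactly. Their poses are not given: they have to be found in the camera images.
- stand: loose dial comparator stand, 3 kg: grey plate 200 (x) x 260 (y) x 22 mm on four dark ball feet at x +-80, y +-110 mm; on it a gauge block and a column with a white dial (195 mm tall in all). Origin on the bench plane under the plate's centre; z is the plate's normal, vertical when level; then the plate's underside is 36 mm and its top 59 mm above the bench. At first it leans about 0.09 rad
- short_foot (a point): lowest point of the stand's short foot, a ball of 16 mm radius at the stand's x -80, y -110 mm. It is 12 mm shorter than the others and carries about 3 N: on the bench at the start, 12 mm above it when the stand is level; raised more, the stand tips the other way
- wedge: loose steel wedge, 0.25 kg, 120 mm long (x) x 56 mm wide (y), evenly 1.5 mm thick at the thin end (x +60 mm) to 21.5 mm at the upright heel (x -60 mm). Origin: centre of its underside; x points to the thin end, z up. It starts flat, thin end towards the short foot, x within 0.15 rad of the stand's +y and within about 20 mm of the foot sideways. It stays where it is left
- wedge_heel (a point): centre of the wedge's upright heel face, 10 mm above its underside; push here, towards the wedge's +x
- wedge_tip (a point): middle of the wedge's thin edge, at its underside
- wedge_mark (a point): middle of the dark line scribed across the wedge's slope where it is 12 mm thick, 63 mm from the thin edge and 57 mm from the heel: the stand is level when this line is straight under the centre of the short foot
- piston: bystander: loose grey piston, 66 x 63 x 54 mm, upright; origin at the centre of its underside
- bearing: bystander: loose ball bearing lying flat, 47 mm across, 14 mm high; origin at the centre of its underside
- sleeve: bystander: loose grey spacer sleeve standing upright, 24 mm across, 52 mm high; origin at the centre of its underside
- gear: bystander: loose spur gear lying flat, 68 mm across, 18 mm high; origin at the centre of its underside
Not all that is in view belongs to the job. What is shaped like the wedge but orange is not meant.

How it is judged:
At the end, for the whole second after the job is handed in: the stand is level within 0.014 rad (0.8 degrees), its short foot resting on the wedge, which lies flat on the bench; both are at rest (angle between stand's own z axis and vertical below 0.014 rad and contact force between wedge and stand above 1 N and horizontal distance between short_foot and wedge_mark below 0.05 m and height (world z) of short_foot above 0.009 m and angle between wedge's own z axis and vertical below 0.03 rad and height (world z) of wedge below 0.003 m and linear speed of each of stand, wedge below 0.01 m/s); the robot touches nothing.
It fails at once if the wedge is lifted or tipped (height (world z) of wedge above 0.008 m or angle between wedge's own z axis and vertical above 0.12 rad).
It fails at once if the robot touches the stand (contact force between any of the fingers, the arm and stand above 1 N).
It fails at once if the stand is shoved more than 25 mm along the bench (distance of stand from where it was at the start of the episode above 0.025 m).
It fails at once if another part is moved more than 20 mm (distance of any of piston, bearing, sleeve, gear from where it was at the start of the episode above 0.02 m).
It also fails if it takes over 45 s, if anything falls off the work surface, if the arm or the gripper's body presses on something with over 40 N, if the wrist force passes 120 N, or if a joint passes its speed limit or range.

### The arm

A 6-joint arm with a two-finger parallel gripper is mounted at the origin on a cart in front of the work surface, level with it; the furniture and walls round the work are solid. World frame = base frame: x ahead of the robot, y to its left, z up, the work surface at z = 0. Lengths are in m, angles in rad, forces in N, time in s.
With the tool pointing down it reaches from about 0.3 to 0.875 m from the base axis. Payload 6.4 kg.
Tool frame: the origin (TCP) lies between the finger pads; the fingertips stand ctrl.tip_extent ahead of it and the grasp point (between the pads) is the TCP (ctrl.tip_extent is the distance from the TCP to the fingertips, in m); z points along the fingers, y is the line along which they close (so a half turn about z gives the same grasp; the last joint's range is limited). The gripper opens to 85 mm and grips with 20 to 120 N. Pads are 22 mm wide; open, the fingers measure 114 mm over their backs; the gripper's body (76 mm by 85 mm) begins 54 mm behind the grasp point. The pads swing forward as they close: fully open they stand 13 mm farther back than shut.
Start: joints at [-1.356, 0.181, 1.607, -0, 1.354, -0.206], TCP at [0.235, -0.525, 0.25] pointing down, gripper open.
Joint ranges: [-2.99, 2.99], [-0.89, 2.07], [0.3, 2.58], [-1.14, 4.28], [0, 2.63], [-3.12, 3.12]. Speed limits (rad/s): [2.57, 2.57, 3.01, 3.14, 3.14, 3.14].

### API

Orientations are given as a unit quaternion [w, x, y, z].
In Python, from bench import ctrl gives the robot as it stands.
- The arm moves only by the tool send_rows, never from a script. Its arguments are lists of equal length, an entry for each row: "dr": the turn, a rotation vector about the tool's x, y, z in units of 6 degrees (1.0 is 6 degrees), a list of three; "xyz": the shift along the tool's x, y, z in cm, a list of three; "jaw": the opening in per cent of the stroke, from 0 (shut) to 100 (fully open). In form: {"dr": [[wx, wy, wz], ...], "xyz": [[dx, dy, dz], ...], "jaw": [jaw, ...]}. A call has exactly 8 rows; each row is the pose to reach, as a shift and turn from the pose commanded when the call began, along the tool's axes at that moment; what a row does not reach only later rows make up. A row lasts 1/8 s, in which the tool goes at most 62.5 mm and 10.7 degrees, less where a joint would pass 70% of its speed; a pose out of reach is approached as far as the arm can. A call with a gripper value outside its range is refused whole. The fingers move at their own pace and stop on an object; the grip force is fixed at half the most. Time passes only in rows, so rows that repeat a pose let the fingers close, or fill a call up. It gives the time, the measured TCP pose, the force, the opening and the grip force at its end, in the units of the state.
- ctrl.get_obs(): the state, without advancing time (a new reading comes with each control period).
- ctrl.camera(name): name is "scene" or "top" or "wrist"; returns the picture (420x560x3 uint8, red, green, blue); there is no depth.
- ctrl.calibration(name): a dict with "camera_matrix" (3x3 intrinsics, pixels), "world_from_camera" (4x4, takes a point from camera to world coordinates). Camera axes: x right, y up, looking along -z (the intrinsics and any distortion apply to the point x, -y, -z); pixel columns grow to the right and rows downward; lengths in m; the calibration is good to about 2 mm. A picture is of the moment at which its call begins: read the wrist's pose just before it. calibration takes no time and is no camera call; for the wrist camera it gives the pose at the moment of the call.
- ctrl.hand_in(): hands the job in; it is judged then, once.
The state is a dict: "time_s": time; "q": joint angles; "dq": joint speeds; "joint_efforts": joint torques, N m; "eef_pos": TCP position; "eef_rot": TCP orientation; "wrist_force": force on the tool from outside, world axes, zero at the start; "torque": the same for the moment, N m; "opening": opening from 0.0 (shut) to 1.0 (fully open); "grasp_force": force on a finger pad.
Only numpy, scipy, OpenCV 4.12 (cv2) and the standard library are available. Lean on these libraries where they do the work, as an engineer would, in place of code of your own. Each camera call takes 0.05 s, during which the arm holds its last target. There are 200 camera calls.

## Working session

There is one attempt and no reset: what is moved stays moved. The work goes in short steps, Python scripts to look and compute and a tool call to move; the robot and the scene stay as the last step left them, time stands still between calls to the robot, and variables do not carry over. Pictures are saved under pics/ and viewed, at most 10 in all, crops included, and the job is handed in when it is done.

Besides the shell and the picture viewer there is one more tool, called by a JSON object that holds its "name" and its "arguments". send_rows: Moves the arm, as the interface text tells. Its arguments: {"type":"object","properties":{"dr":{"type":"array","items":{"type":"array","items":{"type":"number"}}},"xyz":{"type":"array","items":{"type":"array","items":{"type":"number"}}},"jaw":{"type":"array","items":{"type":"number"}}},"required":["dr","xyz","jaw"]}

```bash
mkdir -p pics; ls; cat > h.py <<'E'
import numpy as np, cv2
from bench import ctrl
def snap(n,f):
    K=ctrl.calibration(n); im=ctrl.camera(n); cv2.imwrite('pics/'+f,im[:,:,::-1]); return im,K
def ray(K,u,v,z):
    M=np.array(K["camera_matrix"]);T=np.array(K["world_from_camera"])
    d=np.linalg.inv(M)@[u,v,1]; d=T[:3,:3]@(d*[1,-1,-1]); o=T[:3,3]
    return o+d*(z-o[2])/d[2]
def proj(K,p):
    M=np.array(K["camera_matrix"]);T=np.array(K["world_from_camera"])
    c=T[:3,:3].T@(np.array(p)-T[:3,3]); q=M@(c*[1,-1,-1]); return q[:2]/q[2]
E
python3 - <<'E'
from h import *
o=ctrl.get_obs(); print(o['time_s'],o['eef_pos'],o['eef_rot'],ctrl.tip_extent)
a,K=snap('top','top0.png'); b,K2=snap('scene','sc0.png')
print(K,K2)
E
```

```text
pics
0.0 [ 0.23479415 -0.52429015  0.24939357] [-8.91784196e-04  9.77950625e-01  2.08834335e-01  2.63882299e-06] 0.019
{'camera_matrix': array([[432.87230348,   0.        , 276.56993917],
       [  0.        , 432.87230348, 212.3453924 ],
       [  0.        ,   0.        ,   1.        ]]), 'world_from_camera': array([[ 0.01517654,  0.98198421, -0.18835254,  0.27018789],
       [-0.99987592,  0.01410949, -0.00700472, -0.1448901 ],
       [-0.00422096,  0.18843548,  0.9820765 ,  1.38730294],
       [ 0.        ,  0.        ,  0.        ,  1.        ]])} {'camera_matrix': array([[541.45106181,   0.        , 278.39945804],
       [  0.        , 541.45106181, 207.05680711],
       [  0.        ,   0.        ,   1.        ]]), 'world_from_camera': array([[ 0.71163255,  0.37291542, -0.59541011, -0.29140345],
       [-0.70249535,  0.36695666, -0.60978938, -0.96304412],
       [-0.00891016,  0.85221881,  0.52310965,  0.75655914],
       [ 0.        ,  0.        ,  0.        ,  1.        ]])}
```

View pics/top0.png

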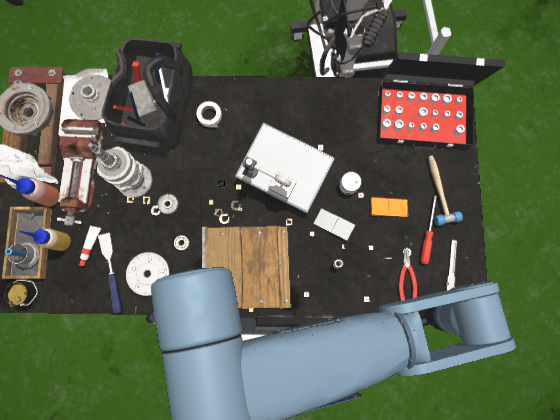

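View pics/sc0.png

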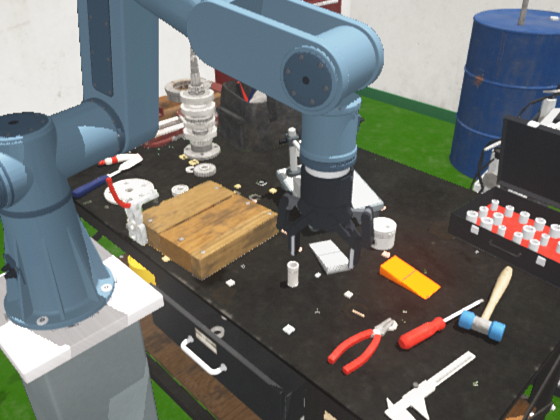

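The top view shows the stand's plate at about (285,167) and its near corner at (311,212). Wedge candidates are the grey block at (334,223), which has a scribed line and points at that corner, and the orange decoy at (389,206). The white piston (350,183) and the sleeve (338,264) are bystanders. I choose the grey block and check it in a close crop.

```bash
python3 - <<'E'
from h import *
im=cv2.imread('pics/top0.png'); K=ctrl.calibration('top')
c=cv2.resize(im[140:280,230:400],None,fx=4.5,fy=4.2,interpolation=cv2.INTER_CUBIC)
c=cv2.resize(im[150:280,240:400],None,fx=4.6,fy=4.6,interpolation=cv2.INTER_CUBIC); cv2.imwrite('pics/crop1.png',c)
g=cv2.cvtColor(im,cv2.COLOR_BGR2GRAY); m=((g>110)*255).astype(np.uint8)
n,l,s,ce=cv2.connectedComponentsWithStats(m[110:280,225:400])
for i in range(1,n):
    if s[i,4]<25: continue
    ct=cv2.findContours((l==i).astype(np.uint8),0,2)[0][0]+[225,110]
    r=cv2.minAreaRect(ct); b=cv2.boxPoints(r)
    print(s[i,4],r[0],r[1]); 
    for p in b: print('   ',p.round(1),ray(K,*p,0.012 if s[i,4]<2000 else .055)[:2].round(4))
E
```

```text
542 (390.0, 126.0) (32.0, 18.0)
    [381. 110.] [ 0.8918 -0.4832]
    [399. 110.] [ 0.8926 -0.5441]
    [399. 142.] [ 0.7787 -0.5397]
    [381. 142.] [ 0.7779 -0.4798]
4800 (285.8000183105469, 163.90000915527344) (80.9456558227539, 67.9764633178711)
    [234.4 176.2] [0.641  0.0007]
    [264.8 115.4] [ 0.8484 -0.0919]
    [337.2 151.6] [ 0.7276 -0.3275]
    [306.8 212.4] [ 0.5269 -0.2301]
355 (349.7500305175781, 182.25001525878906) (19.798988342285156, 21.920310974121094)
    [335. 183.] [ 0.6346 -0.325 ]
    [350.5 167.5] [ 0.6881 -0.3766]
    [364.5 181.5] [ 0.641  -0.4216]
    [349. 197.] [ 0.5882 -0.37  ]
30 (238.0, 186.5) (5.0, 4.0)
    [236. 184.] [ 0.6266 -0.0007]
    [240. 184.] [ 0.6268 -0.0138]
    [240. 189.] [ 0.61   -0.0143]
    [236. 189.] [ 0.6098 -0.0012]
32 (360.5, 194.5) (5.0, 5.0)
    [358. 192.] [ 0.6053 -0.3996]
    [363. 192.] [ 0.6056 -0.4159]
    [363. 197.] [ 0.5888 -0.4156]
    [358. 197.] [ 0.5886 -0.3993]
497 (385.0362548828125, 206.38449096679688) (29.00868034362793, 17.557884216308594)
    [370.  214.3] [ 0.5319 -0.437 ]
    [371.1 196.8] [ 0.59   -0.441
[... 254 characters left out ...]
25, 223.9000244140625) (38.013153076171875, 17.8885440826416)
    [312.8 223.4] [ 0.4994 -0.2522]
    [320.8 207.4] [ 0.5523 -0.2782]
    [354.8 224.4] [ 0.4981 -0.3872]
    [346.8 240.4] [ 0.446  -0.3607]
36 (288.5, 221.5) (7.0, 5.0)
    [286. 218.] [ 0.5158 -0.1658]
    [291. 218.] [ 0.5161 -0.1819]
    [291. 225.] [ 0.4932 -0.1821]
    [286. 225.] [ 0.4929 -0.166 ]
3263 (256.5, 252.5) (53.0, 63.0)
    [225. 226.] [0.4801 0.0247]
    [288. 226.] [ 0.4829 -0.1716]
    [288. 279.] [ 0.3197 -0.1733]
    [225. 279.] [0.3168 0.0185]
58 (337.5, 263.0) (8.0, 9.0)
    [333. 259.] [ 0.3861 -0.3161]
    [342. 259.] [ 0.3865 -0.3446]
    [342. 267.] [ 0.3613 -0.3443]
    [333. 267.] [ 0.3609 -0.3159]
```

View pics/crop1.png

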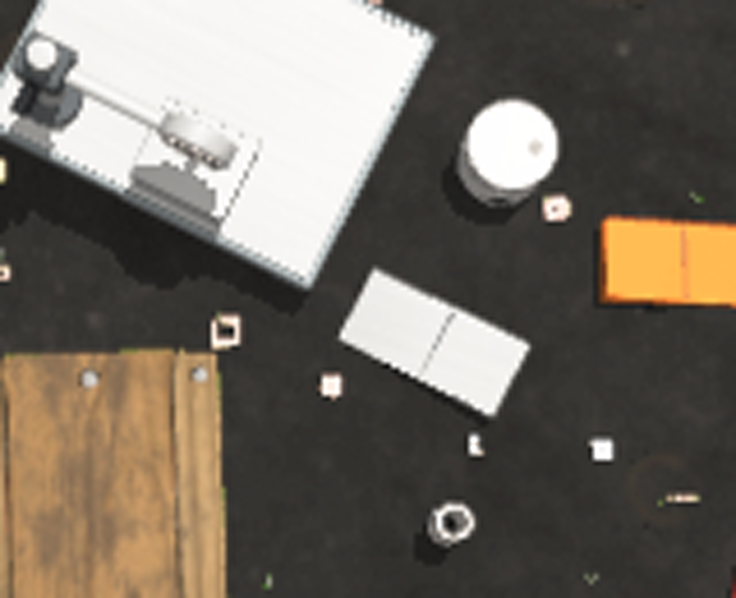

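The crop confirms the grey wedge. Its corners are at full-image pixels (321.5,208.3) and (313.5,223.3) at the thin end, and (355.2,225.2) and (347.4,240.7) at the heel. The scribed line is near the middle, and the plate's near corner is at (306.5,210.9).

```bash
cat >> h.py <<'E'
def tocmd(o,p):
    from scipy.spatial.transform import Rotation as R
    r=R.from_quat(np.roll(o['eef_rot'],-1)); return r.inv().apply(np.array(p)-o['eef_pos'])*100, r
E
python3 - <<'E'
from h import *
K=ctrl.calibration('top'); o=ctrl.get_obs()
t1,t2=ray(K,321.5,208.3,.0015),ray(K,313.5,223.3,.0015); h1,h2=ray(K,355.2,225.2,.0215),ray(K,347.4,240.7,.0215)
tip=(t1+t2)/2; heel=(h1+h2)/2; d=(tip-heel)[:2]; L=np.hypot(*d); d/=L
print('wedge tip',tip,'heel',heel,'L',L,'w',np.linalg.norm(t1-t2),np.linalg.norm(h1-h2),'yaw',np.arctan2(d[1],d[0]))
N,Rr,Lf,F=ray(K,306.5,210.9,.044),ray(K,334.3,158.3,.059),ray(K,240,178.7,.059),ray(K,262.5,124,.0736)
print('plate',np.linalg.norm(Rr-N),np.linalg.norm(Lf-N),np.linalg.norm(F-N))
X=(Rr-N);X/=np.linalg.norm(X);Y=(Lf-N);Y/=np.linalg.norm(Y);Z=np.cross(X,Y)
print('ang',X@Y,'Yyaw',np.arctan2(Y[1],Y[0]),'lean',np.arccos(Z[2]/np.linalg.norm(Z)))
f=N+.02*X+.02*Y-.031*Z; print('foot c',f)
v=f[:2]-heel[:2]; print('foot along from heel',v@d,'lateral',d[0]*v[1]-d[1]*v[0])
_,r=tocmd(o,f); print(r.as_matrix().round(3))
E
```

```text
wedge tip [ 0.52652293 -0.26837725  0.0015    ] heel [ 0.46889624 -0.37392678  0.0215    ] L 0.12025613135386727 w 0.056423198030035836 0.05631961210765676 yaw 1.0710537659968713
plate 0.1916594599353192 0.23418361923144218 0.3135667346589669
ang -0.037601050785452436 Yyaw 1.137427944348429 lean 0.10323629066339972
foot c [ 0.56303733 -0.22012078  0.01603318]
foot along from heel 0.18010881065661952 lateral -0.008924414770113312
[[ 0.913  0.409 -0.   ]
 [ 0.409 -0.913  0.002]
 [ 0.    -0.002 -1.   ]]
```

{"name": "send_rows", "arguments": {"dr": [[0,0,-0.8],[0,0,-1.6],[0,0,-2.4],[0,0,-3.2],[0,0,-4.0],[0,0,-5.0],[0,0,-6.2],[0,0,-6.2]], "xyz": [[3,0,1],[7,0,3],[11,-0.5,5],[15,-0.8,7],[19,-1,10],[22,-1.1,13],[23.5,-1.1,15],[23.5,-1.1,15]], "jaw": [28,28,28,28,28,28,28,28]}}

```text
time_s: 1.1
eef_pos: [0.4446, -0.4167, 0.0979]
eef_rot: [-0.002, 0.86, 0.51, -0.0]
wrist_force: [-0.9, 0.4, -0.5]
opening: 0.283
grasp_force: 0.0
```

```bash
python3 - <<'E'
from h import *
o=ctrl.get_obs(); print(o['time_s'],o['eef_pos'],o['opening'],o['wrist_force'],ctrl.tip_extent)
a,K=snap('wrist','w0.png'); print(np.array(K['world_from_camera']).round(3)); 
for n,p in dict(heel=[.469,-.374,.0215],tip=[.5265,-.268,0],foot=[.563,-.22,0]).items(): print(n,proj(K,p))
E
```

```text
1.1 [ 0.44459331 -0.41670345  0.09789141] 0.28318399422536417 [-0.94510151  0.40729944 -0.53476839] 0.019
[[ 0.877  0.459  0.14   0.481]
 [-0.48   0.842  0.246 -0.353]
 [-0.005 -0.283  0.959  0.221]
 [ 0.     0.     0.     1.   ]]
heel [274.93252476 148.00630487]
tip [274.43328063 -88.77187459]
foot [ 293.44708694 -238.75501133]
```

View pics/w0.png

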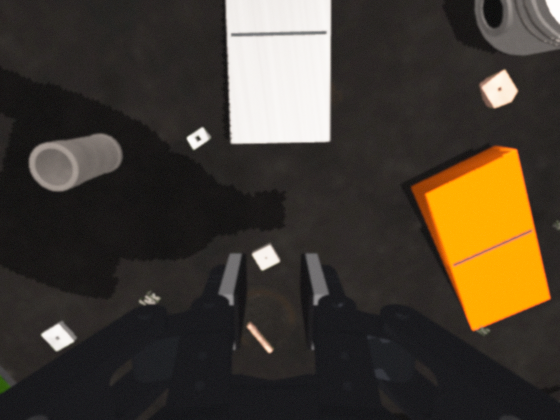

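The wrist view shows the wedge's heel edge centred at about (281,142) and the scribed line at (279,33). The fingers are at about (238,270) and (310,270), and the orange decoy is off to the right. Next I lower behind the heel.

{"name": "send_rows", "arguments": {"dr": [[0,0,0],[0,0,0],[0,0,0],[0,0,0],[0,0,0],[0,0,0],[0,0,0],[0,0,0]], "xyz": [[0,0.3,1.5],[0,0.3,3],[0,0.3,4.5],[0,0.3,5.5],[0,0.3,6.2],[0,0.3,6.8],[0,0.3,7.1],[0,0.3,7.1]], "jaw": [28,28,28,28,28,28,28,28]}}

```text
time_s: 2.15
eef_pos: [0.4476, -0.4202, 0.0293]
eef_rot: [-0.0, 0.86, 0.51, -0.0]
wrist_force: [-1.1, 0.4, -0.4]
opening: 0.282
grasp_force: 0.0
```

```bash
python3 - <<'E'
from h import *
o=ctrl.get_obs(); print(o['time_s'],o['eef_pos'],o['wrist_force'])
a,K=snap('scene','s1.png')
print(proj(K,o['eef_pos']),proj(K,o['eef_pos']-[0,0,.019]))
u,v=proj(K,[.5,-.33,0]).astype(int)
c=a[max(0,v-75):v+75,u-100:u+100]; print(u,v); cv2.imwrite('pics/s1c.png',cv2.resize(c[:,:,::-1],None,fx=4,fy=4,interpolation=2))
E
```

```text
2.15 [ 0.44755563 -0.42023934  0.02925461] [-1.07271425  0.38891517 -0.38788978]
[349.41946298 275.27308564] [348.89060058 282.23829751]
332 257
```

View pics/s1c.png

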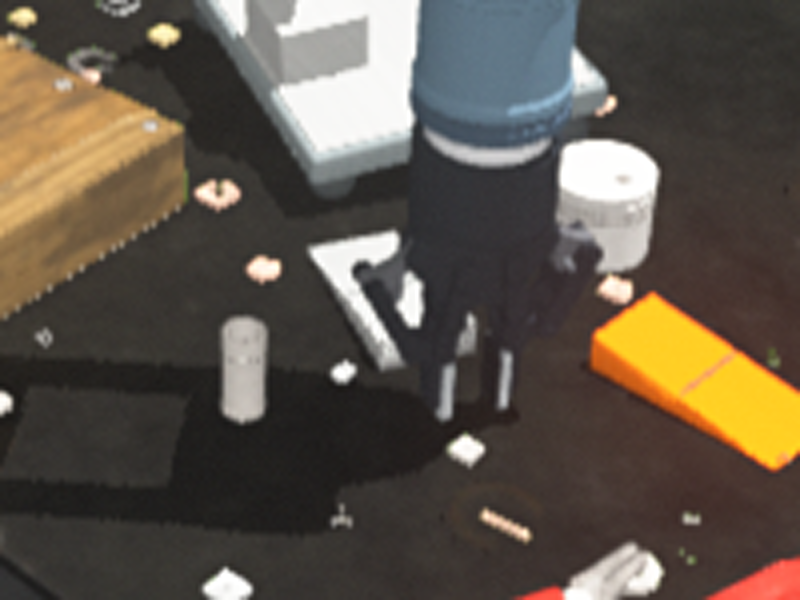

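The crop shows the fingertips just off the bench behind the heel, and the short foot's ball at about scene pixel (315.5,225). I'll use that as a second check on the foot.

```bash
python3 - <<'E'
from h import *
K=ctrl.calibration('scene'); f=ray(K,315.5,225.2,.016); print(f)
d=np.array([.479,.878]); n=np.array([.878,-.479])
K=ctrl.calibration('top'); Nn=ray(K,306.5,211.5,.044); Lf=ray(K,236,180.5,.059); print(np.linalg.norm(Lf-Nn),np.arctan2(*(Lf-Nn)[1::-1]))
e=ctrl.get_obs()['eef_pos'][:2]
for q in (f[:2],np.array([.563,-.220]),np.array([.469,-.374])): print(d@(q-e),n@(q-e))
E
```

```text
[ 0.55562349 -0.22639897  0.016     ]
0.24394192612379859 1.1744496719151476
0.22201830861763205 0.0018522980017038027
0.23116995526181747 0.005263764012472483
0.050931955261817485 -0.003502235987527494
```

{"name": "send_rows", "arguments": {"dr": [[0,0,0],[0,0,0],[0,0,0],[0,0,0],[0,0,0],[0,0,0],[0,0,0],[0,0,0]], "xyz": [[0.8,0,0],[1.6,0,0],[2.4,0,0],[3.0,0,0],[3.5,0,0],[4.0,0,0],[4.5,0,0],[5.0,0,0]], "jaw": [28,28,28,28,28,28,28,28]}}

```text
time_s: 3.2
eef_pos: [0.4716, -0.3764, 0.0293]
eef_rot: [0.0, 0.86, 0.51, -0.0]
wrist_force: [-0.9, -0.6, -0.7]
opening: 0.282
grasp_force: 0.7
```

{"name": "send_rows", "arguments": {"dr": [[0,0,0],[0,0,0],[0,0,0],[0,0,0],[0,0,0],[0,0,0],[0,0,0],[0,0,0]], "xyz": [[0.5,0,0],[1.0,0.1,0],[1.5,0.1,0],[2.0,0.2,0],[2.5,0.2,0],[3.0,0.3,0],[3.5,0.3,0],[3.5,0.3,0]], "jaw": [28,28,28,28,28,28,28,28]}}

```text
time_s: 4.2
eef_pos: [0.4913, -0.3465, 0.0293]
eef_rot: [-0.0, 0.86, 0.51, 0.0]
wrist_force: [0.0, 0.2, 0.4]
opening: 0.277
grasp_force: 0.0
```

```bash
python3 - <<'E'
from h import *
o=ctrl.get_obs(); print(o['time_s'],o['eef_pos'],o['wrist_force'])
a,K=snap('scene','s2.png'); b,_=snap('wrist','w2.png')
u,v=proj(K,[.53,-.28,0]).astype(int); print(u-100,v-75)
c=a[v-75:v+75,u-100:u+100][:,:,::-1]
c=cv2.resize(c,(560,420),interpolation=2)
cv2.imwrite('pics/m2.png',cv2.resize(np.hstack([c,b[:,:,::-1]]),(800,300),interpolation=3))
E
```

```text
4.2 [ 0.49128421 -0.3465043   0.02927155] [0.0247878  0.22017871 0.37300859]
224 168
```

View pics/m2.png

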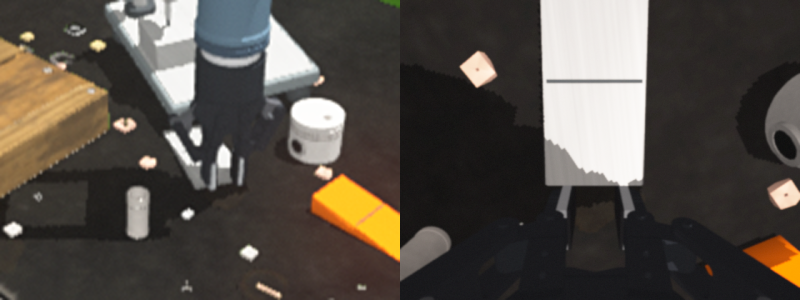

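The pictures show both fingers centred on the heel (wrist view, heel at (272,259)) and the scribed line at wrist pixel (272,113). The wedge is straight and flat.

```bash
python3 - <<'E'
from h import *
K=ctrl.calibration('wrist'); e=ctrl.get_obs()['eef_pos'][:2]
d=np.array([.479,.878]); n=np.array([.878,-.479])
m=ray(K,271.6,113,.012)[:2]; h=ray(K,272,259,.0215)[:2]
for q in (m,h,np.array([.5556,-.2264]),np.array([.563,-.220])): print((d@(q-e)).round(4),(n@(q-e)).round(4))
E
```

```text
0.0697 -0.0002
0.0129 -0.0002
0.1366 -0.001
0.1458 0.0024
```

{"name": "send_rows", "arguments": {"dr": [[0,0,0],[0,0,0],[0,0,0],[0,0,0],[0,0,0],[0,0,0],[0,0,0],[0,0,0]], "xyz": [[0.3,0,0],[0.6,0,0],[0.9,0,0],[1.2,0,0],[1.5,0,0],[1.8,0,0],[2.1,0,0],[2.4,0,0]], "jaw": [28,28,28,28,28,28,28,28]}}

```text
time_s: 5.3
eef_pos: [0.5021, -0.3273, 0.0294]
eef_rot: [0.001, 0.86, 0.51, -0.001]
wrist_force: [-3.7, -5.9, -1.5]
opening: 0.277
grasp_force: 3.2
```

{"name": "send_rows", "arguments": {"dr": [[0,0,0],[0,0,0],[0,0,0],[0,0,0],[0,0,0],[0,0,0],[0,0,0],[0,0,0]], "xyz": [[0.3,0,0],[0.6,0,0],[0.9,0,0],[1.2,0,0],[1.5,0,0],[1.8,0,0],[2.1,0,0],[2.4,0,0]], "jaw": [28,28,28,28,28,28,28,28]}}

```text
time_s: 6.3
eef_pos: [0.5136, -0.306, 0.0293]
eef_rot: [0.001, 0.86, 0.51, -0.001]
wrist_force: [-3.6, -4.3, -0.3]
opening: 0.281
grasp_force: 3.0
```

```bash
python3 - <<'E'
from h import *
o=ctrl.get_obs(); print(o['time_s'],o['eef_pos'],o['wrist_force'])
a,K=snap('scene','s3.png'); b,_=snap('wrist','w3.png')
u,v=proj(K,[.53,-.25,0.03]).astype(int); print(u-100,v-75)
c=a[v-75:v+75,u-100:u+100][:,:,::-1]
c=cv2.resize(c,(560,420),interpolation=2)
cv2.imwrite('pics/m3.png',cv2.resize(np.hstack([c,b[:,:,::-1]]),(800,300),interpolation=3))
E
```

```text
6.3 [ 0.5135985  -0.305999    0.02927715] [-3.55383164 -4.31519962 -0.32289334]
215 153
```

View pics/m3.png

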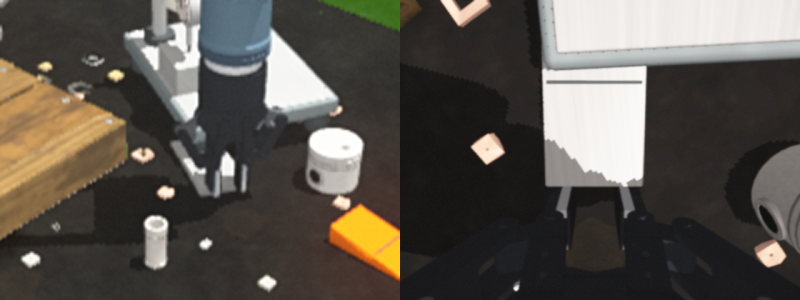

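The wrist view shows the plate edge at wrist pixels (203–340, ~94), just ahead of the scribed line at (272,115), with no contact. The wedge is under the corner and stays flat. I'll measure what is left to go.

```bash
python3 - <<'E'
from h import *
K=ctrl.calibration('wrist'); e=ctrl.get_obs()['eef_pos'][:2]
d=np.array([.479,.878]); n=np.array([.878,-.479])
f=lambda q:((d@(q-e)).round(4),(n@(q-e)).round(4))
print('mark',f(ray(K,271.6,114.5,.012)[:2]))
for z in(.03,.04,.05):
  print(z,'edge@mid',f(ray(K,272,94,z)[:2]),'corner',f(ray(K,203,96,z)[:2]))
for q in ([.5556,-.2264],[.563,-.220]): print(f(np.array(q)))
E
```

```text
mark (np.float64(0.0691), np.float64(-0.0002))
0.03 edge@mid (np.float64(0.0763), np.float64(0.0)) corner (np.float64(0.0757), np.float64(-0.0228))
0.04 edge@mid (np.float64(0.0761), np.float64(0.0001)) corner (np.float64(0.0755), np.float64(-0.0209))
0.05 edge@mid (np.float64(0.0758), np.float64(0.0001)) corner (np.float64(0.0754), np.float64(-0.019))
(np.float64(0.0894), np.float64(-0.0012))
(np.float64(0.0986), np.float64(0.0022))
```

{"name": "send_rows", "arguments": {"dr": [[0,0,0],[0,0,0],[0,0,0],[0,0,0],[0,0,0],[0,0,0],[0,0,0],[0,0,0]], "xyz": [[0.4,0,0],[0.8,0,0],[1.2,0,0],[1.6,0,0],[2.0,0,0],[2.3,0,0],[2.5,0,0],[2.5,0,0]], "jaw": [28,28,28,28,28,28,28,28]}}

```text
time_s: 7.4
eef_pos: [0.5256, -0.2841, 0.0293]
eef_rot: [0.0, 0.86, 0.51, -0.001]
wrist_force: [-3.4, -6.1, -1.3]
opening: 0.276
grasp_force: 3.4
```

{"name": "send_rows", "arguments": {"dr": [[0,0,0],[0,0,0],[0,0,0],[0,0,0],[0,0,0],[0,0,0],[0,0,0],[0,0,0]], "xyz": [[-0.5,0,0],[-1,0,0],[-2,0,0],[-3,0,0],[-4,0,0],[-5,0,0],[-6,0,0],[-6,0,0]], "jaw": [28,28,28,28,28,28,28,28]}}

```text
time_s: 8.4
eef_pos: [0.4968, -0.3366, 0.0293]
eef_rot: [0.0, 0.861, 0.509, 0.0]
wrist_force: [0.8, 0.9, 0.2]
opening: 0.283
grasp_force: 0.0
```

```bash
python3 - <<'E'
from h import *
o=ctrl.get_obs(); print(o['time_s'],o['eef_pos'],o['wrist_force'])
b,_=snap('wrist','w4.png'); a,K=snap('top','t4.png')
c=cv2.resize(a[110:250,220:390][:,:,::-1],(510,420),interpolation=2)
cv2.imwrite('pics/m4.png',cv2.resize(np.hstack([c,b[:,:,::-1]])[:, :],(800,314),interpolation=3))
E
```

```text
8.4 [ 0.49684528 -0.33655814  0.02933878] [0.78811608 0.9070141  0.22703308]
```

View pics/m4.png

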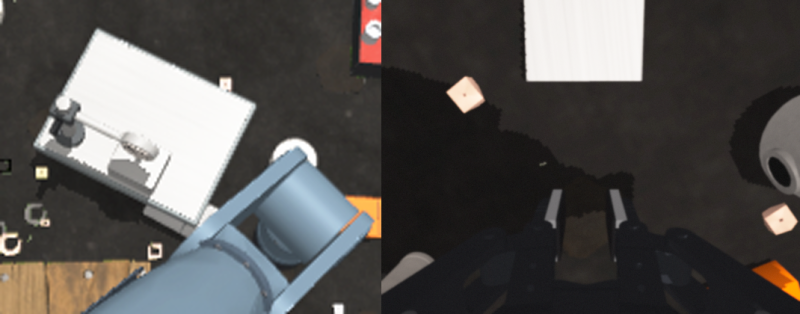

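The fingers are clear of the heel and the wedge sits under the near corner. I'll back off so the top camera has a clear view for the level check.

{"name": "send_rows", "arguments": {"dr": [[0,0,0],[0,0,0],[0,0,0],[0,0,0],[0,0,0],[0,0,0],[0,0,0],[0,0,0]], "xyz": [[0,0,-4],[-1,0,-9],[-5,-2,-13],[-10,-4,-16],[-15,-7,-18],[-20,-10,-20],[-24,-13,-20],[-24,-13,-20]], "jaw": [28,28,28,28,28,28,28,28]}}

```text
time_s: 9.5
eef_pos: [0.2654, -0.4851, 0.2297]
eef_rot: [0.0, 0.861, 0.508, -0.0]
wrist_force: [0.4, 0.9, -0.2]
opening: 0.279
grasp_force: 0.0
```

```bash
python3 - <<'E'
from h import *
o=ctrl.get_obs(); print(o['time_s'],o['eef_pos'])
a,K=snap('top','t5.png'); b,K2=snap('scene','s5.png')
c=cv2.resize(a[115:245,225:365][:,:,::-1],(560,520),interpolation=2)
u,v=proj(K2,[.56,-.22,.03]).astype(int); print(u-40,v-60)
e=cv2.resize(b[v-60:v+70,u-40:u+20][:,:,::-1],(240,520),interpolation=2)
cv2.imwrite('pics/m5.png',np.hstack([c,e]))
E
```

```text
9.5 [ 0.26543638 -0.48514469  0.22968348]
274 158
```

View pics/m5.png

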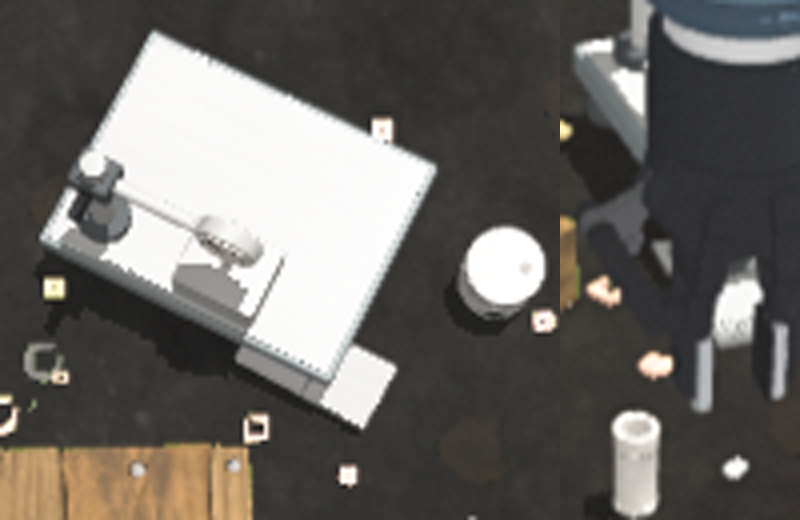

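The top crop shows the heel corners at pixels (324.2,207.5) and (315.5,222), the plate's near corner at about (308,210) and its right corner at about (334,156). The tilt needs a numeric check.

```bash
python3 - <<'E'
from h import *
K=ctrl.calibration('top')
h1,h2=ray(K,324.25,207.5,.0215),ray(K,315.5,222,.0215); h=(h1+h2)/2
n=(h1-h2)[:2]; print('w',np.hypot(*n)); n/=np.hypot(*n); d=np.array([-n[1],n[0]])
print('heel',h[:2],'yaw',np.arctan2(d[1],d[0])); m=h[:2]+.057*d
im=cv2.imread('pics/t5.png'); g=cv2.cvtColor(im,cv2.COLOR_BGR2GRAY)
pts=dict(N=(225+331/4,115+378/4),R=(225+436/4,115+166/4),L=(225+42/4,115+238/4),F=(225+153/4,115+32/4))
P={k:ray(K,*v,.059) for k,v in pts.items()}
for a,b in ('NR','NL','RF','LF','NF','RL'): print(a+b,np.linalg.norm(P[a]-P[b]).round(4))
c=sum(P.values())/4
Y=(P['L']-P['N']+P['F']-P['R'])[:2];Y/=np.hypot(*Y);X=np.array([Y[1],-Y[0]])
f=c[:2]-.08*X-.11*Y; print('foot',f,'mark',m,'along',d@(f-m),'lat',n@(f-m))
# initial centre for comparison
E
```

```text
w 0.05544920157770389
heel [ 0.52635301 -0.27422171] yaw 1.0366625253149875
NR 0.1933
NL 0.2548
RF 0.2543
LF 0.1941
NF 0.3198
RL 0.32
foot [ 0.55793609 -0.22438888] mark [ 0.55537147 -0.22516125] along 0.0019704194078036343 lat 0.0018141877251428384
```

```bash
python3 -c "
from bench import ctrl
print(ctrl.hand_in())"
```

```text
the job is handed in; nothing more can be done
None
```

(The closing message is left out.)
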